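# Turn the parts carousel to bring the star knob to the front

## Robot

A 7-joint arm with a two-finger parallel gripper is mounted at the origin on a cart in front of the work surface, level with it; the furniture and walls round the work are solid. World frame = base frame: x ahead of the robot, y to its left, z up, the work surface at z = 0. Lengths are in mm, angles in rad, forces in N, time in s.
With the tool pointing down it reaches from about 425 to 875 mm from the base axis. Payload 8.4 kg.
Tool frame: the origin (TCP) lies midway between the tips of the shut fingers; the grasp point (between the pads) lies 19 mm behind it; z points along the fingers, y is the line along which they close (so a half turn about z gives the same grasp; the last joint's range is limited). The gripper opens to 87 mm and grips with 3 to 60 N. Pads are 19 mm wide; open, the fingers measure 117 mm over their backs; the gripper's body (75 mm by 190 mm) begins 51 mm behind the grasp point.
Start: joints at [1.149, 0.333, 0.04, 1.465, -0.013, 1.343, -0.059], TCP at [206.172, -616.406, 222.546] pointing down, gripper open.
Joint ranges: [-2.58, 2.58], [-0.38, 2.09], [-1.3, 1.39], [0.25, 2.4], [-1.5, 4.64], [0.08, 2.09], [-2.65, 2.65]. Speed limits (rad/s): [2.22, 2.22, 2.79, 2.79, 3.14, 3.14, 3.14].

## Interface

Orientations are given as a 3x3 rotation matrix whose columns are the frame's x, y, z axes.
In Python, from plant import observe, imaging, ticket gives the robot as it stands.
- The arm moves only by the tool move_arm, never from a script. Its argument "increments" is a list of rows, each a list of 4 numbers: the shift along the tool's x, y, z in cm, then the turn about the tool's z in rad. In form: [[x, y, z, yaw], ...]. A call has 1 to 10 rows; each row shifts and turns the commanded pose from where the row before left it, along the tool's axes as they then stand; what a row does not reach is not made up. A row lasts 1/12 s, in which the tool goes at most 41.7 mm and 7.16 degrees, less where a joint would pass 70% of its speed; a pose out of reach is approached as far as the arm can. A call is refused whole if a number of a shift passes 4.17 or a number of a turn 0.125, either way. A call with a gripper value outside its range is refused whole. "fingers" is the opening, from 0 (shut) to 1 (fully open), set as the call begins (left out, the last holds). The fingers move at their own pace and stop on an object; "newtons" is the grip in N (left out, the last holds). Time passes only in rows, so rows that do not move let the fingers close. It gives the time, the measured TCP pose, the force, the opening and the grip force at its end, in the units of the state.
- observe(): the state, without advancing time (a new reading comes with each control period).
- imaging.grab_frame(name): name is "scene" or "top"; returns a dict with "pixels" (384x512x3 uint8, blue, green, red), "camera_matrix" (3x3 intrinsics, pixels), "cam_to_world" (4x4, takes a point from camera to world coordinates). Camera axes: x right, y down, z forward; pixel columns grow to the right and rows downward; lengths in mm; the calibration is good to about 2 mm. A picture is of the moment at which its call begins. There is no depth.
- ticket.finish_job(): hands the job in; it is judged then, once.
Trained networks look in the newest picture that a camera, given by its name, has taken for a name from the list of things; names that differ only in an ending like _2 or _b are one class to them, and where a whole thing is asked for, a point or a joint stands for the part that bears it (a point fixed in the world has none). Each returns a list of dicts, best first, with "conf" (0 to 1); they miss things now and then, are a little off and sometimes report something else, mostly with a low value. They report only what shows in the picture. A call takes as long as a camera call. They do not tell look-alikes from the thing itself.
- imaging.spot_in(camera, query): "centre" ([column, row] as shares, 0 to 1, of the picture: columns of its width, rows of its height, amid what is visible of it).
- imaging.regions_of(camera, query): "pixels" (384x512 bool, what is visible of it) and "centre" ([column, row] as shares, 0 to 1, of the picture: columns of its width, rows of its height, amid what is visible of it).
The state is a dict: "t": time; "joint_positions": joint angles; "qd": joint speeds; "effort": joint torques, N m; "eef_pos": TCP position; "ee_rot": TCP orientation; "contact_force": force on the tool from outside, world axes, zero at the start; "torque": the same for the moment, N m; "gripper_width": finger opening in mm; "grip_force": force on a finger pad.
Only numpy, scipy, OpenCV 4.12 (cv2) and the standard library are available. Lean on these libraries where they do the work, as an engineer would, in place of code of your own. Each camera call takes 0.05 s, during which the arm holds its last target. There are 200 camera calls.

## Task

Someone needs the spare star knob next: with the fingers, gently push the round parts carousel by its rim or the posts on it, either way round, until the star knob stands at the front, lined up with the pointed tongue of the base. Only the carousel is to be pushed: leave the parts lying untouched in their compartments, and do not disturb the tape measure, blade flange and hex key around it.

Things in the scene. Friction and masses are not known exactly. Their poses are not given: they have to be found in the camera images.
- organiser_base: Fixed steel foot of the parts carousel, 170 mm across; the tray turns on it. Origin: on the turning axis at the table top; z up. Its -x axis is the front: a flat tongue (26 mm wide, 6 mm thick, on the table) runs out from under the tray along -x to a point 145 mm from the axis, roughly towards the robot. The star knob belongs on that line (here y = 0, x about -60 mm).
- tray: The turning tray; origin on its axis, 14 mm above the table, z up. It turns about z either way, no stops. Stiff bearing: about 1 N of push at the rim turns it, and it stays where a slow push leaves it. A grey round dish 200 mm across: floor 20 mm above the table, rim wall 5 mm thick with its top at 42 mm, five compartments, hub 34 mm across with its top at 52 mm.
- tray_center (a point): Point on the tray's turning axis, at the height of the rim's top (42 mm above the table). Five straight dividers, tops at 40 mm, run from hub to rim, 72 degrees apart.
- tray_post (a point): Top of one of five alike upright aluminium posts on the rim, handy to push sideways: round, 14 mm across, 97 mm from the axis, tops 78 mm above the table, 72 degrees apart at the outer ends of the dividers. The point turns with the tray; the other posts are 72, 144, 216 and 288 degrees further round the axis.
- knob_center (a point): Centre of the spare star knob: black five-lobed knob about 46 mm across with a short pale round boss on top, 28 mm tall, lying loose on the floor of one compartment, about 60 mm from the axis, its top 48 mm above the table. The point is on its axis, 12 mm above its underside. It rides round with the tray.
- bolt_3: Loose hex bolt, 54 mm long, 20 mm high, lying in another compartment. Origin: centre of its underside.
- bolt_2: Loose hex bolt, 47 mm long, 16 mm high, lying in another compartment. Origin: centre of its underside.
- nut_1: Loose hex nut, 22 mm across, 10 mm high, in another compartment. Origin: centre of its underside.
- nut_2: Loose hex nut, 22 mm across, 10 mm high, in another compartment. Origin: centre of its underside.
- tape_measure: Loose tape measure standing on the table to the left of the carousel, 40 x 80 x 68 mm high. Origin: centre of its underside.
- blade_flange: Loose steel blade flange, a stepped round 70 mm across and 22 mm high, on the table to the left of the front of the carousel. Origin: centre of its underside.
- hex_key_1: Loose black L-shaped hex key, 114 x 40 x 8 mm, flat on the table in front of the carousel. Origin: centre of its underside.
Not all that is in view belongs to the job. What is shaped like the bolt_2 but turquoise is not meant. Leave any purple look-alike of the bolt_3 alone.

How it is judged:
By the outcome, as a careful person would: the job done as asked, in the order asked, and still so for the second after the job is handed in, with the robot touching nothing.
It also fails if it takes over 61 s, if anything falls off the work surface, if the arm or the gripper's body presses on something with over 40 N, if the wrist force passes 120 N, or if a joint passes its speed limit or range.

## Working session

There is one attempt and no reset: what is moved stays moved. The work goes in short steps, Python scripts to look and compute and a tool call to move; the robot and the scene stay as the last step left them, time stands still between calls to the robot, and variables do not carry over. Pictures are saved under pics/ and viewed, at most 10 in all, crops included, and the job is handed in when it is done.

Besides the shell and the picture viewer there is one more tool, called after "Call:" as a command line: name --pt "numbers of a row" for each row, then --argument value for the rest. move_arm: Moves the arm, as the interface text tells. Its arguments: {"type":"object","properties":{"increments":{"type":"array","items":{"type":"array","items":{"type":"number"}}},"fingers":{"type":"number"},"newtons":{"type":"number"}},"required":["increments"]}

```bash
mkdir -p pics
cat > h.py <<'E'
import numpy as np, cv2
from plant import observe, imaging, ticket
def grab(n,save=None):
    f=imaging.grab_frame(n)
    if save: cv2.imwrite('pics/'+save,f['pixels'])
    return f
def ray(f,c,z,share=True):
    u=np.array(c,float)*([512,384] if share else 1)
    K=np.array(f['camera_matrix']);T=np.array(f['cam_to_world'])
    d=T[:3,:3]@np.linalg.solve(K,[u[0],u[1],1]);o=T[:3,3]
    return (o+d*(z-o[2])/d[2]).round(1)
E
python3 - <<'E'
from h import *
s=observe();print({k:np.round(v,2).tolist() for k,v in s.items() if k in('t','eef_pos','ee_rot','contact_force','gripper_width')})
Z=dict(tray_center=42,tray_post=78,knob_center=48,organiser_base=3,tape_measure=68,blade_flange=22,hex_key_1=8,bolt_3=30,bolt_2=30,nut_1=30)
for n in('top','scene'):
    f=grab(n,n+'0.png')
    print(n,np.round(f['cam_to_world'],2)[:3,3])
    for q,z in Z.items():
        print(q,[(round(d['conf'],2),(np.array(d['centre'])*[512,384]).round().tolist(),ray(f,d['centre'],z)[:2].tolist()) for d in imaging.spot_in(n,q)[:6]])
E
```

```text
{'t': 0.0, 'eef_pos': [206.05, -615.96, 221.65], 'ee_rot': [[0.95, 0.32, -0.0], [0.32, -0.95, 0.0], [-0.0, -0.0, -1.0]], 'contact_force': [-0.02, -0.23, -0.75], 'gripper_width': 87.05}
top [ 356.01  488.02 1058.86]
tray_center [(0.77, [325.0, 173.0], [493.0, 364.0])]
tray_post [(0.86, [329.0, 170.0], [495.6, 360.5])]
knob_center [(0.69, [297.0, 167.0], [507.5, 421.2])]
organiser_base []
tape_measure [(0.77, [211.0, 166.0], [509.2, 595.0])]
blade_flange [(0.57, [327.0, 170.0], [503.1, 357.8])]
hex_key_1 [(0.57, [348.0, 288.0], [256.9, 320.4])]
bolt_3 [(0.66, [260.0, 271.0], [295.8, 501.9]), (0.63, [312.0, 198.0], [444.7, 391.8]), (0.43, [176.0, 228.0], [387.8, 673.2])]
bolt_2 [(0.66, [260.0, 271.0], [295.8, 501.9]), (0.63, [312.0, 198.0], [444.7, 391.8]), (0.43, [176.0, 228.0], [387.8, 673.2])]
nut_1 [(0.42, [351.0, 159.0], [524.2, 308.9]), (0.39, [345.0, 192.0], [454.2, 322.5])]
scene [-104.22  116.89  600.54]
tray_center [(0.89, [323.0, 231.0], [482.7, 352.1])]
tray_post [(0.83, [322.0, 231.0], [442.6, 337.4])]
knob_center [(0.48, [302.0, 213.0], [500.6, 416.8])]
organiser_base [(0.56, [351.0, 276.0], [436.4, 255.7])]
tape_measure [(0.62, [242.0, 190.0], [464.1, 565.7])]
blade_flange [(0.61, [230.0, 225.0], [389.2, 540.7])]
hex_key_1 [(0.64, [278.0, 319.0], [255.5, 317.2])]
bolt_3 [(0.66, [333.0, 217.0], [552.6, 359.8]), (0.62, [295.0, 232.0], [451.9, 404.1]), (0.52, [218.0, 262.0], [278.5, 481.5]), (0.47, [191.0, 209.0], [366.9, 645.5])]
bolt_2 [(0.66, [333.0, 217.0], [552.6, 359.8]), (0.62, [295.0, 232.0], [451.9, 404.1]), (0.52, [218.0, 262.0], [278.5, 481.5]), (0.47, [191.0, 209.0], [366.9, 645.5])]
nut_1 [(0.5, [347.0, 237.0], [512.8, 304.2]), (0.44, [327.0, 248.0], [453.1, 324.6])]
```

View pics/top0.png

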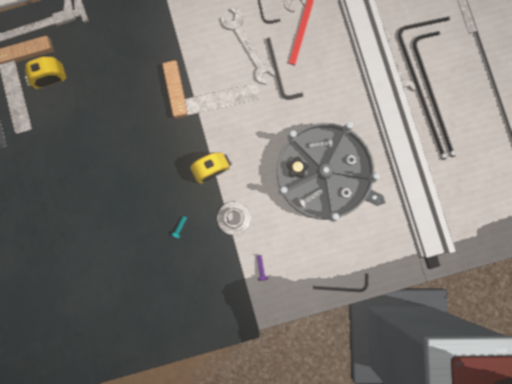

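View pics/scene0.png

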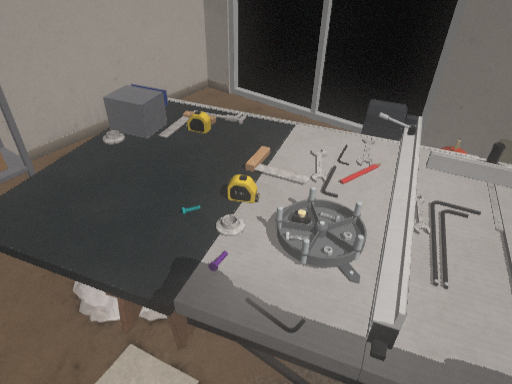

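The top view shows the tray near (325,171), the knob at (297,167) and the tongue running to about (380,201). I'll enlarge it to measure.

Run:
```python
from h import *
im=cv2.imread('pics/top0.png')[110:230,250:400]
cv2.imwrite('pics/c0.png',cv2.resize(im,None,fx=5,fy=5,interpolation=cv2.INTER_CUBIC))
f=grab('top')
for q in('tray_center','knob_center','organiser_base'):
  for d in imaging.regions_of('top',q)[:2]:
    m=d['pixels'];ys,xs=np.nonzero(m);print(q,round(d['conf'],2),m.sum(),xs.min(),xs.max(),ys.min(),ys.max(),xs.mean(),ys.mean())
```

```text
tray_center 0.67 6837 277 378 123 221 326.8095655989469 170.3900833698991
tray_center 0.39 140 299 321 189 206 309.1642857142857 197.77857142857144
knob_center 0.72 276 288 307 157 176 297.1992753623188 166.95289855072463
organiser_base 0.56 192 367 384 190 204 375.4635416666667 197.69270833333334
```

View pics/c0.png

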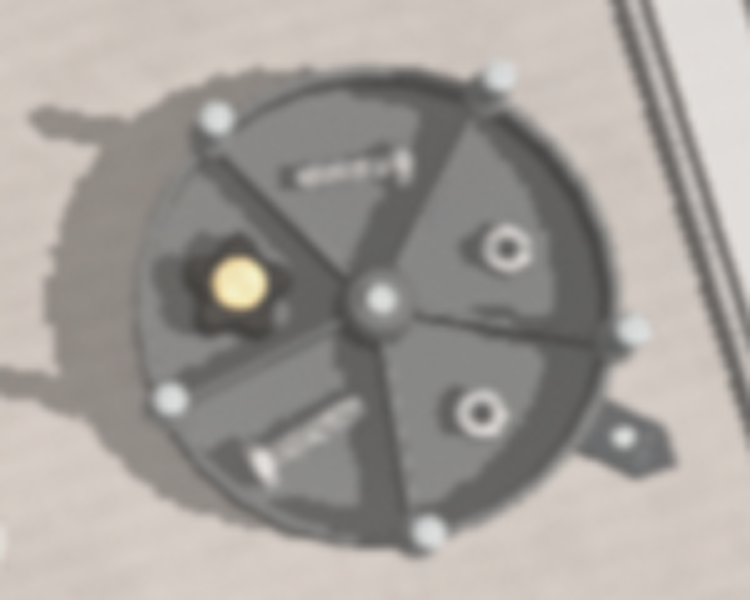

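The crop shows the hub at (381,299), the knob boss at (239,284), posts at (218,119), (501,75), (634,330), (430,532) and (171,400), and the tongue tip at about (672,464).

```bash
cat >> h.py <<'E'
def crop2px(p): return [(p[0]+.5)/5-.5+250,(p[1]+.5)/5-.5+110]
E
python3 - <<'E'
from h import *
from scipy.optimize import least_squares
f=grab('top')
R=lambda p,z:ray(f,crop2px(p),z,False)[:2]
P=np.array([R(p,78) for p in[(218,119),(501,75),(634,330),(430,532),(171,400)]])
hub=R((381,299),52);k=R((239,284),48);tip=R((674,463),3);stud=R((624,437),8)
fit=least_squares(lambda v:np.r_[[(P[i]-v[:2]-97*np.array([np.cos(v[2]-i*1.2566),np.sin(v[2]-i*1.2566)])) for i in range(5)]].ravel(),[490,360,1])
c=fit.x[:2];print('posts',P.tolist(),'fit',fit.x,'res',fit.fun.round(1))
a=lambda p:(np.degrees(np.arctan2(*(p-c)[::-1])).round(1),np.linalg.norm(p-c).round(1))
print('hub',hub,'knob',k,a(k),'tip',tip,a(tip),'stud',stud,a(stud));print([a(p) for p in P])
E
```

```text
posts [[569.7, 429.6], [585.1, 316.7], [481.9, 268.1], [403.8, 350.6], [457.6, 450.7]] fit [499.62055732 363.14300692   0.75913772] res [-0.3 -0.3  0.2 -0.2 -0.   0.3  0.3  0.1 -0.3  0. ]
hub [499.8 363.8] knob [507.7 420.8] (np.float64(82.0), np.float64(58.2)) tip [434.7 236.7] (np.float64(-117.2), np.float64(142.1)) stud [445.6 258.4] (np.float64(-117.3), np.float64(117.9))
[(np.float64(43.5), np.float64(96.6)), (np.float64(-28.5), np.float64(97.3)), (np.float64(-100.6), np.float64(96.7)), (np.float64(-172.5), np.float64(96.6)), (np.float64(115.6), np.float64(97.1))]
```

Everything is consistent: the axis is at (499.6, 363.1), and the knob needs about +161° CCW to reach the tongue direction at -117.2°. I'll straddle the post at -172.5° with the fingers and sweep it round. First I have to travel there.

Call:
move_arm --pt "0 0 0 0.0975" --pt "0 0 0 0.0975" --pt "2.37 -2.94 0 0" --pt "2.37 -2.94 0 0" --pt "2.37 -2.94 0 0" --pt "2.37 -2.94 0 0" --pt "2.37 -2.94 0 0" --pt "2.37 -2.94 0 0" --pt "2.37 -2.94 0 0" --pt "2.37 -2.94 0 0" --fingers 0.3

```text
t: 2.18
eef_pos: [364.9, -357.3, 222.8]
ee_rot: [[0.992, 0.127, 0.0], [0.127, -0.992, -0.001], [0.0, 0.001, -1.0]]
contact_force: [0.2, -0.5, -0.3]
gripper_width: 30.4
grip_force: 0.0
```

Call:
move_arm --pt "2.37 -2.94 0 0" --pt "2.37 -2.94 0 0" --pt "2.37 -2.94 0 0" --pt "2.37 -2.94 0 0" --pt "2.37 -2.94 0 0" --pt "2.37 -2.94 0 0" --pt "2.37 -2.94 0 0" --pt "2.37 -2.94 0 0" --pt "0 0 0 0" --pt "0 0 0 0"

```text
t: 3.02
eef_pos: [523.1, -99.1, 222.6]
ee_rot: [[0.991, 0.132, 0.0], [0.132, -0.991, 0.001], [0.0, -0.001, -1.0]]
contact_force: [-0.2, -0.6, -0.5]
gripper_width: 26.2
grip_force: 0.0
```

Call:
move_arm --pt "-0.455 -3.55 0 0" --pt "-0.455 -3.55 0 0" --pt "-0.455 -3.55 0 0" --pt "-0.455 -3.55 0 0" --pt "-0.455 -3.55 0 0" --pt "-0.455 -3.55 0 0" --pt "-0.455 -3.55 0 0" --pt "-0.455 -3.55 0 0" --pt "-0.455 -3.55 0 0" --pt "-0.455 -3.55 0 0"

```text
t: 3.85
eef_pos: [431.9, 244.7, 222.8]
ee_rot: [[0.992, 0.125, 0.001], [0.125, -0.992, -0.001], [0.001, 0.001, -1.0]]
contact_force: [1.6, 0.5, 0.7]
gripper_width: 26.3
grip_force: 0.0
```

Call:
move_arm --pt "-0.455 -3.55 0 0" --pt "-0.455 -3.55 0 0" --pt "-0.455 -3.55 0 0" --pt "0 0 3.0 0" --pt "0 0 3.0 0" --pt "0 0 2.5 0" --pt "0 0 0 0" --pt "0 0 0 0" --pt "0 0 0 0"

```text
t: 4.6
eef_pos: [405.9, 348.5, 139.1]
ee_rot: [[0.992, 0.126, 0.001], [0.126, -0.992, 0.001], [0.001, -0.001, -1.0]]
contact_force: [0.9, 0.7, 0.4]
gripper_width: 26.0
grip_force: 0.0
```

Run:
```python
from h import *
grab('scene');s=observe();print(s['joint_positions'],s['eef_pos'])
im=grab('scene')['pixels'][150:300,210:410]
cv2.imwrite('pics/s1.png',cv2.resize(im,None,fx=4,fy=4,interpolation=cv2.INTER_CUBIC))
```

```text
[-0.07351406  0.25379524 -0.81551671  1.8183895   0.20236294  1.15246338
 -2.39952521] [406.09337174 348.91523041 139.51286181]
```

View pics/s1.png

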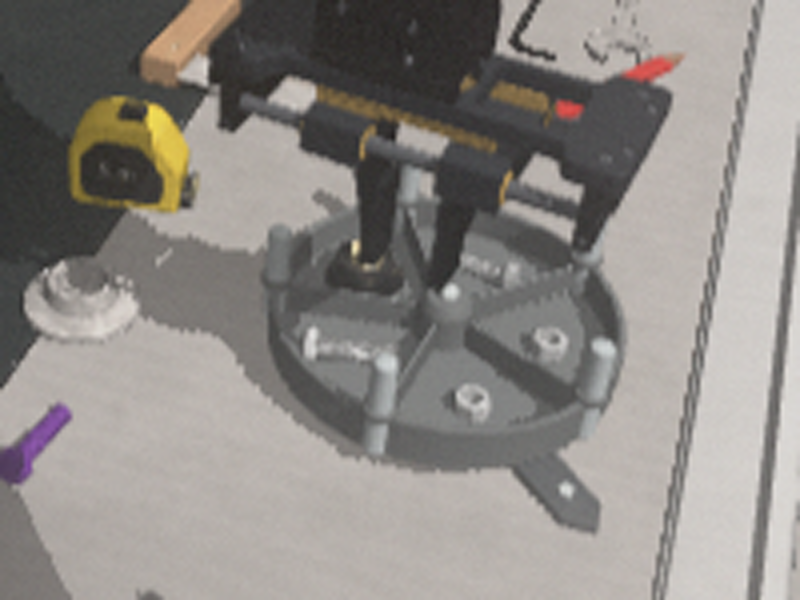

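The fingers are right above the front-left post at about (382,360) in the crop, and the yaw has the range needed for the sweep. I'll descend around the post.

Call:
move_arm --pt "-0.1 -0.1 0.5 0" --pt "-0.1 0 1.5 0" --pt "0 0 1.5 0" --pt "0 0 1.5 0" --pt "0 0 1.5 0" --pt "0 0 1.0 0" --pt "0 0 0.6 0" --pt "0 0 0 0" --pt "0 0 0 0"

```text
t: 5.45
eef_pos: [402.9, 349.7, 57.0]
ee_rot: [[0.992, 0.127, 0.0], [0.127, -0.992, 0.0], [0.0, -0.0, -1.0]]
contact_force: [-0.1, 0.1, 0.3]
gripper_width: 26.1
grip_force: 0.0
```

Call:
move_arm --pt "0.013 0.507 0 -0.0524" --pt "0.013 0.507 0 -0.0524" --pt "0.013 0.507 0 -0.0524" --pt "0.013 0.507 0 -0.0524" --pt "0.013 0.507 0 -0.0524" --pt "0.013 0.507 0 -0.0524" --pt "0.013 0.507 0 -0.0524" --pt "0.013 0.507 0 -0.0524" --pt "0.013 0.507 0 -0.0524" --pt "0.013 0.507 0 -0.0524"

```text
t: 6.28
eef_pos: [422.6, 303.7, 57.8]
ee_rot: [[0.793, 0.609, 0.002], [0.609, -0.793, 0.001], [0.002, 0.0, -1.0]]
contact_force: [-0.9, 1.2, -0.4]
gripper_width: 26.2
grip_force: 0.6
```

```bash
cat >> h.py <<'E'
def st():
    s=observe();p=np.array(s['eef_pos']);d=p[:2]-[499.6,363.1];R=np.array(s['ee_rot'])
    print('t',s['t'],'ang',np.degrees(np.arctan2(d[1],d[0])).round(2),'r',np.hypot(*d).round(2),'z',p[2].round(1),'yang-90',(np.degrees(np.arctan2(R[1,1],R[0,1]))-90).round(2),'F',np.round(s['contact_force'],1),'grip',s['grip_force'],'j7',s['joint_positions'][6].round(2))
E
python3 - <<'E'
from h import *
st();f=grab('top');print([ (d['conf'],ray(f,d['centre'],48)) for d in imaging.spot_in('top','knob_center')])
E
```

```text
t 6.2833 ang -142.35 r 97.26 z 57.8 yang-90 -142.5 F [-0.9  1.2 -0.4] grip 0.5647824704647064 j7 -1.88
[(0.55, array([477.8, 425.1,  48. ]))]
```

Call:
move_arm --pt "0.013 0.507 0 -0.0524" --pt "0.013 0.507 0 -0.0524" --pt "0.013 0.507 0 -0.0524" --pt "0.013 0.507 0 -0.0524" --pt "0.013 0.507 0 -0.0524" --pt "0.013 0.507 0 -0.0524" --pt "0.013 0.507 0 -0.0524" --pt "0.013 0.507 0 -0.0524" --pt "0.013 0.507 0 -0.0524" --pt "0.013 0.507 0 -0.0524"

```text
t: 7.22
eef_pos: [461.7, 273.1, 57.3]
ee_rot: [[0.384, 0.923, 0.001], [0.923, -0.384, 0.001], [0.001, 0.0, -1.0]]
contact_force: [-0.0, 1.9, 1.0]
gripper_width: 26.5
grip_force: 0.6
```

Call:
move_arm --pt "0.013 0.507 0 -0.0524" --pt "0.013 0.507 0 -0.0524" --pt "0.013 0.507 0 -0.0524" --pt "0.013 0.507 0 -0.0524" --pt "0.013 0.507 0 -0.0524" --pt "0.013 0.507 0 -0.0524" --pt "0.013 0.507 0 -0.0524" --pt "0.013 0.507 0 -0.0524" --pt "0.013 0.507 0 -0.0524" --pt "0.013 0.507 0 -0.0524"

```text
t: 8.05
eef_pos: [511.3, 266.4, 57.2]
ee_rot: [[-0.129, 0.992, 0.0], [0.992, 0.129, 0.0], [0.0, 0.0, -1.0]]
contact_force: [-0.5, -0.4, 0.3]
gripper_width: 26.1
grip_force: 0.6
```

Run:
```python
from h import *
st();f=grab('top');print([ (d['conf'],ray(f,d['centre'],48)) for d in imaging.spot_in('top','knob_center')])
```

```text
t 8.05 ang -83.12 r 97.43 z 57.2 yang-90 -82.57 F [-0.5 -0.4  0.3] grip 0.5532220378518105 j7 -0.81
[(0.69, array([438.1, 386.6,  48. ])), (0.43, array([515.6, 600.8,  48. ]))]
```

Call:
move_arm --pt "0.013 0.507 0 -0.0524" --pt "0.013 0.507 0 -0.0524" --pt "0.013 0.507 0 -0.0524" --pt "0.013 0.507 0 -0.0524" --pt "0.013 0.507 0 -0.0524" --pt "0.013 0.507 0 -0.0524" --pt "0.013 0.507 0 -0.0524" --pt "0.013 0.507 0 -0.0524" --pt "0.013 0.507 0 -0.0524" --pt "0.013 0.507 0 -0.0524"

```text
t: 8.98
eef_pos: [557.3, 285.0, 56.9]
ee_rot: [[-0.607, 0.795, -0.0], [0.795, 0.607, -0.0], [-0.0, -0.0, -1.0]]
contact_force: [-1.4, -0.4, 0.6]
gripper_width: 26.1
grip_force: 0.6
```

Call:
move_arm --pt "0.013 0.507 0 -0.0524" --pt "0.013 0.507 0 -0.0524" --pt "0.013 0.507 0 -0.0524" --pt "0.013 0.507 0 -0.0524" --pt "0.013 0.507 0 -0.0524" --pt "0.013 0.507 0 -0.0524" --pt "0.013 0.507 0 -0.0524" --pt "0.006 0.35 0 -0.035" --pt "0.003 0.2 0 -0.02" --pt "0 0 0 0"

```text
t: 9.82
eef_pos: [583.9, 316.2, 56.8]
ee_rot: [[-0.879, 0.477, 0.0], [0.477, 0.879, 0.0], [0.0, 0.0, -1.0]]
contact_force: [-0.8, 0.5, 0.2]
gripper_width: 26.3
grip_force: 0.0
```

Run:
```python
from h import *
st();f=grab('top');print([ (d['conf'],ray(f,d['centre'],48)) for d in imaging.spot_in('top','knob_center')])
im=f['pixels'][110:230,250:400]
cv2.imwrite('pics/c1.png',cv2.resize(im,None,fx=5,fy=5,interpolation=cv2.INTER_CUBIC))
```

```text
t 9.8167 ang -29.1 r 96.44 z 56.8 yang-90 -28.49 F [-0.8  0.5  0.2] grip 0.0 j7 0.04
[(0.73, array([459. , 402.8,  48. ])), (0.63, array([454.8, 328.9,  48. ]))]
```

View pics/c1.png

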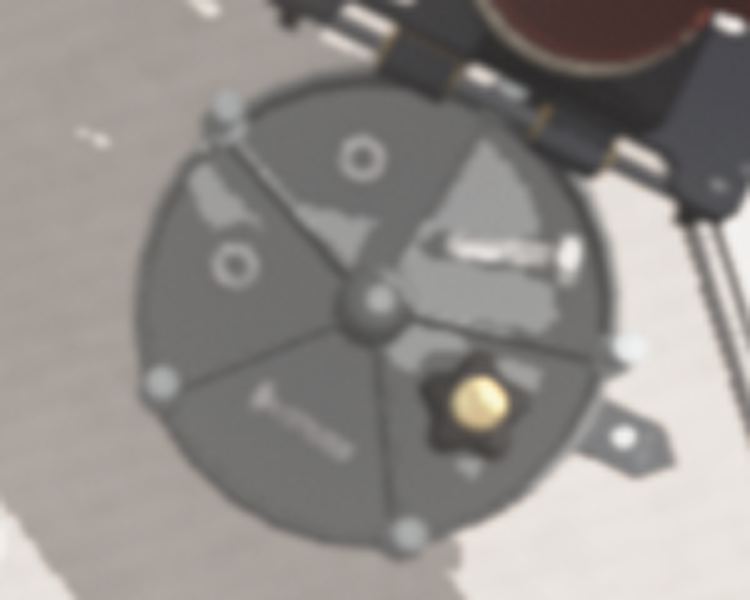

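The knob boss is at (480,403) in the crop, close to the tongue line through the hub at (381,299). I'll measure the remaining angle.

Run:
```python
from h import *
f=grab('top');st()
a=lambda p,z:(lambda d:(np.degrees(np.arctan2(d[1],d[0])).round(1),np.hypot(*d).round(1)))(ray(f,crop2px(p),z,False)[:2]-[499.6,363.1])
print(a((480,403),48),[a(p,78) for p in[(627,350),(407,535),(161,382),(227,108)]],a((672,464),3))
# gold boss centroid
im=f['pixels'].astype(int);m=(im[...,2]-im[...,0]>50);m[:150]=0;m[:,:335]=0;m[215:]=0;m[:,362:]=0
ys,xs=np.nonzero(m);c=[xs.mean(),ys.mean()];p=ray(f,c,48,False);d=p[:2]-[499.6,363.1];print(m.sum(),c,np.degrees(np.arctan2(d[1],d[0])),np.hypot(*d))
```

```text
t 9.9667 ang -29.33 r 96.58 z 56.7 yang-90 -28.52 F [-0.3 -0.3 -0.1] grip 0.0 j7 0.04
(np.float64(-137.8), np.float64(57.3)) [(np.float64(-105.5), np.float64(95.5)), (np.float64(-177.9), np.float64(97.0)), (np.float64(110.8), np.float64(97.8)), (np.float64(40.1), np.float64(97.4))] (np.float64(-117.5), np.float64(141.5))
62 [np.float64(345.64516129032256), np.float64(190.2741935483871)] -137.8201724724485 57.486694112637956
```

Call:
move_arm --pt "0.007 0.339 0 -0.035" --pt "0.007 0.339 0 -0.035" --pt "0.007 0.339 0 -0.035" --pt "0.007 0.339 0 -0.035" --pt "0.007 0.339 0 -0.035" --pt "0.007 0.339 0 -0.035" --pt "0.007 0.339 0 -0.035" --pt "0.007 0.339 0 -0.035" --pt "0.004 0.2 0 -0.02" --pt "0 0 0 0"

```text
t: 10.8
eef_pos: [593.7, 343.2, 56.6]
ee_rot: [[-0.981, 0.195, 0.0], [0.195, 0.981, 0.0], [0.0, 0.0, -1.0]]
contact_force: [-0.6, 0.4, 0.3]
gripper_width: 26.3
grip_force: 0.0
```

```bash
cat >> h.py <<'E'
def boss(n='top',save=None):
    f=grab(n,save);im=f['pixels'].astype(int);m=(im[...,2]-im[...,0]>50);M=np.zeros_like(m);M[150:215,320:385]=1;m&=M>0
    ys,xs=np.nonzero(m);c=[xs.mean(),ys.mean()];p=ray(f,c,48,False);d=p[:2]-[499.6,363.1];print(m.sum(),c,p,np.degrees(np.arctan2(d[1],d[0])),np.hypot(*d));return f
E
python3 - <<'E'
from h import *
st();f=boss()
E
```

```text
t 10.8 ang -11.94 r 96.15 z 56.6 yang-90 -11.24 F [-0.6  0.4  0.3] grip 0.008491176340612583 j7 0.3
67 [np.float64(350.6865671641791), np.float64(183.8507462686567)] [469.9 313.9  48. ] -121.11763918672648 57.46938315311908
```

Another 3.8° is needed.

Call:
move_arm --pt "0.003 0.2 0 -0.02" --pt "0.003 0.2 0 -0.02" --pt "0.003 0.18 0 -0.02" --pt "0 0.07 0 -0.006" --pt "0 0 0 0" --pt "0 0 0 0"

```text
t: 11.35
eef_pos: [594.7, 349.8, 56.6]
ee_rot: [[-0.992, 0.13, -0.0], [0.13, 0.992, 0.0], [0.0, 0.0, -1.0]]
contact_force: [-0.1, -0.4, 0.2]
gripper_width: 26.1
grip_force: 0.0
```

Run:
```python
from h import *
st();f=boss()
```

```text
t 11.35 ang -7.99 r 95.99 z 56.6 yang-90 -7.46 F [-0.1 -0.4  0.2] grip 0.0 j7 0.35
69 [np.float64(351.59420289855075), np.float64(182.0144927536232)] [473.6 311.9  48. ] -116.92202960781025 57.423340202395096
```

The knob is at -116.9° against a tongue direction of about -117.3°, so it's lined up. I'll back off the post, lift, and check unobstructed.

Call:
move_arm --pt "0 -0.2 0 0" --pt "0 -0.3 0 0" --pt "0 0 0 0" --pt "0 0 -1 0" --pt "0 0 -2 0" --pt "0 0 -2.5 0" --pt "0 0 -2.5 0" --pt "0 0 -2.5 0" --pt "0 0 -2.5 0" --pt "0 0 -2.5 0"

```text
t: 12.23
eef_pos: [593.8, 344.7, 213.8]
ee_rot: [[-0.992, 0.129, 0.0], [0.129, 0.992, 0.001], [-0.0, 0.001, -1.0]]
contact_force: [0.6, 0.1, -0.8]
gripper_width: 25.8
grip_force: 0.0
```

Call:
move_arm --pt "0 0 -1 0" --pt "-2 0 -1 0" --pt "-3 0 0 0" --pt "-3 0 0 0" --pt "-3 0 0 0" --pt "-2 0 0 0" --pt "0 0 0 0" --pt "0 0 0 0" --pt "0 0 0 0" --pt "0 0 0 0"

```text
t: 13.07
eef_pos: [721.9, 328.4, 232.0]
ee_rot: [[-0.992, 0.128, -0.0], [0.128, 0.992, 0.0], [0.0, 0.0, -1.0]]
contact_force: [0.1, 0.0, 0.2]
gripper_width: 25.7
grip_force: 0.0
```

Run:
```python
from h import *
st();f=boss();im=f['pixels']
cv2.imwrite('pics/c2.png',cv2.resize(im[110:230,250:400],None,fx=5,fy=5,interpolation=cv2.INTER_CUBIC))
Z=dict(tape_measure=68,blade_flange=22,hex_key_1=8)
for q,z in Z.items():print(q,[(round(d['conf'],2),ray(f,d['centre'],z)[:2].tolist()) for d in imaging.spot_in('top',q)[:3]])
```

```text
t 13.0667 ang -8.86 r 225.02 z 232.0 yang-90 -7.35 F [0.1 0.  0.2] grip 0.0 j7 0.63
61 [np.float64(351.62295081967216), np.float64(182.31147540983608)] [473.  311.9  48. ] -117.45328667231777 57.697486947006674
tape_measure [(0.75, [512.1, 600.4])]
blade_flange [(0.75, [414.7, 552.0]), (0.29, [502.9, 426.9])]
hex_key_1 [(0.23, [502.9, 358.9])]
```

View pics/c2.png

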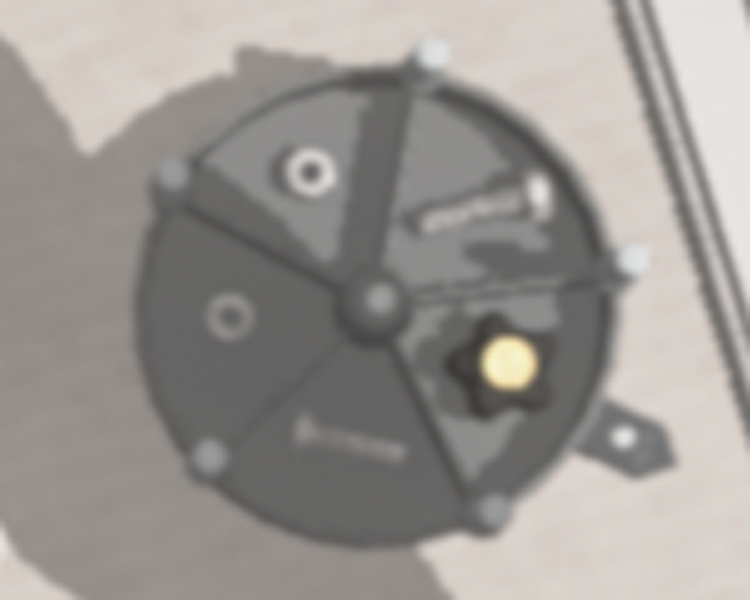

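The picture shows the knob boss at (510,362), on the line from the hub to the tongue stud at (624,437). It measures -117.4°, the arm is clear, and nothing around the carousel was touched. I'm handing the job in.

```bash
python3 -c "
from plant import ticket;print(ticket.finish_job())"
```

```text
the job is handed in; nothing more can be done
None
```

The star knob now stands at the front, lined up with the tongue to within about half a degree as measured from the top camera, and the job is handed in with the arm clear of everything.

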